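# Set the stop and feed a sleeve up to it past the run-back catch

## Robot

A 6-joint arm with a two-finger parallel gripper is mounted at the origin on a cart in front of the work surface, level with it; the furniture and walls round the work are solid. World frame = base frame: x ahead of the robot, y to its left, z up, the work surface at z = 0. Lengths are in m, angles in degrees, forces in N, time in s.
With the tool pointing down it reaches from about 0.375 to 0.975 m from the base axis. Payload 3.8 kg.
Tool frame: the origin (TCP) lies midway between the tips of the shut fingers; the grasp point (between the pads) lies 19 mm behind it; z points along the fingers, y is the line along which they close (so a half turn about z gives the same grasp; the last joint's range is limited). The gripper opens to 88 mm and grips with 3 to 60 N. Pads are 18 mm wide; open, the fingers measure 123 mm over their backs; the gripper's body (75 mm by 187 mm) begins 45 mm behind the grasp point.
Start: joints at [-66.457, 15.12, 91.902, -0, 72.978, -2.114], TCP at [0.292, -0.608, 0.239] pointing down, gripper open.
Joint ranges: [-150.88, 150.88], [-54.13, 125.18], [17.81, 147.31], [-75.09, 255.09], [0, 152.58], [-146.25, 146.25]. Speed limits (degrees/s): [147.25, 147.25, 180, 180, 180, 180].

## Interface

Orientations are given as a 3x3 rotation matrix whose columns are the frame's x, y, z axes.
In Python, from workcell import env, move_gripper, optics, workorder, models gives the robot as it stands. Calls block until the motion is done:
- env.reach(position, orientation): joint-space move of the TCP to a pose.
- env.movel(position, frame=None, rate=0.15, max_force=None): straight line of the TCP; frame=None keeps the orientation; rate is the mean speed in m/s. With max_force (N) it stops when the force on the tool has changed by that much, and returns True; else False.
- env.movej(angles): joint-space move.
- move_gripper(opening, force=None): opening from 0.0 (shut) to 1.0 (fully open); force is the grip in N (None keeps the last); returns when the fingers have stopped.
- env.wait(seconds).
- env.solve_ik(position, orientation): joint angles nearest the present ones, or None.
- env.read_state(): the state.
- optics.grab_frame(name): name is "scene" or "top"; returns (picture, depth): 420x560x3 uint8, blue, green, red; 420x560 float32, m along the optical axis (not along the pixel's ray), 0 where there is no reading.
- optics.camera_info(name): a dict with "fx", "fy", "cx", "cy" (pixels), "D" ([k1, k2, p1, p2, k3] as OpenCV has them; the pictures are not rectified), "R" (3x3) and "t" (3): a world point X has camera coordinates R X + t. Camera axes: x right, y down, z forward; pixel columns grow to the right and rows downward; lengths in m; the calibration is good to about 2 mm. A picture is of the moment at which its call begins. camera_info takes no time and is no camera call.
A pose or a line that the arm cannot do raises env.MotionError and nothing moves.
- workorder.hand_in(): hands the job in; it is judged then, once.
Trained networks look in the newest picture that a camera, given by its name, has taken for a name from the list of things; names that differ only in an ending like _2 or _b are one class to them, and where a whole thing is asked for, a point or a joint stands for the part that bears it (a point fixed in the world has none). Each returns a list of dicts, best first, with "score" (0 to 1); they miss things now and then, are a little off and sometimes report something else, mostly with a low value. They report only what shows in the picture. A call takes as long as a camera call. They do not tell look-alikes from the thing itself.
- models.spot_in(camera, name): "bbox" ([centre column, centre row, width, height] in pixels, round what is visible of it).
- models.trace(camera, name): "region" (420x560 bool, what is visible of it) and "bbox" ([centre column, centre row, width, height] in pixels, round what is visible of it).
- models.mark_of(camera, name): "pixel" ([column, row] in pixels: a listed point, or the origin of a listed thing).
The state is a dict: "time": time; "joint_pos": joint angles; "dq": joint speeds; "tau": joint torques, N m; "ee_pos": TCP position; "tool_rot": TCP orientation; "contact_force": force on the tool from outside, world axes, zero at the start; "ft_torque": the same for the moment, N m; "width": opening from 0.0 (shut) to 1.0 (fully open); "gripper_force": force on a finger pad.
Only numpy, scipy, OpenCV 4.12 (cv2) and the standard library are available. Lean on these libraries where they do the work, as an engineer would, in place of code of your own. Each camera call takes 0.05 s, during which the arm holds its last target. There are 200 camera calls.

## Task

Make the sloped feed track ready for marking: swing the stop arm fully shut across the upper end of the track, then push the turned sleeve from the bottom of the track up over the sprung catch to the stop arm, so that the catch comes up behind the sleeve and keeps it from rolling back when you draw away. Only push with the fingers: keep pushing the sleeve until it is over the catch rather than flicking it up the track, do not lift it out of the track, and leave the loose samples and blocks round about where they are.

Things in the scene. Friction and masses are not known exactly. Their poses are not given: they have to be found in the camera images.
- feed_track: The whole feed track, fixed to the table: a dark base plate 212 x 64 x 8 mm that carries a sloping aluminium channel on two supports. Origin at table height under the middle of the base; x points horizontally towards the upper end of the track, y to the left of that, z up.
- track_channel: Sloping channel fixed on the feed track, rising 14 degrees. Origin: middle of its floor at the inner face of the bottom lip; x up the slope along the floor, y to the left of that (level), z square off the floor. Floor 192 mm long, 25 mm wide between side walls that stand 8 mm above it (29 mm over the walls); an 11 mm lip closes the bottom. Shut, the stop arm's face crosses it at x = 176 mm.
- catch (a joint): Sprung catch in a floor slot, a 10 mm wide ramp from x = 115 to its tip at x = 145 mm in the channel frame. 0 = up, tip 5 mm above the floor; a sleeve pushed over it presses it flush (about 0.16 rad, 1 N). It springs up by itself once the sleeve's centre is past about x = 157 mm; the sleeve then leans back on its square end.
- stop_arm (a joint): Stop arm, a bar on a stiff upright pivot left (+y) of the channel's upper end. 0 = shut, square across the channel, its end on the small steel post at the right; grows as it opens, the free end swinging down the slope and out to the left (1.57 = along the channel, pointing down it). Stays where left; about 1 N at its end moves it. A sleeve pushed up against it presses it on to its post.
- stop_pivot (a point): On the stop arm's pivot axis, half-way up the bar. In the channel frame it is at x = 180, y = 30, z = 18 mm.
- stop_tip (a point): At the rounded free end of the stop arm, half-way up the bar, 56 mm from the pivot axis (the bar runs 4 mm past it). The bar is 8 mm thick and 16 mm high; its underside is 10 mm above the channel floor, clear of the side walls.
- sleeve_center (a point): Centre of the sleeve to be fed: a pale turned ring with a thin dark line round it, 30 mm in diameter and 22 mm long, about 60 g, smooth, lying on its side across the channel so that it rolls along it; it starts at the bottom against the lip. Its centre is 15 mm off the channel floor. Let go below the catch it rolls back down.
- pocket (a point): Where the sleeve's centre belongs, between the raised catch and the shut stop arm: x = 158 mm, y = 0, z = 15 mm in the channel frame (the sleeve has about 5 mm of play along the track there).
- tall_sample: Bystander: turned sample 20 mm in diameter, 50 mm tall, standing loose on the table. Origin at the centre of its underside.
- short_sample: Bystander: turned sample 22 mm in diameter, 34 mm tall, standing loose on the table. Origin at the centre of its underside.
- vee_block: Bystander: loose steel V block 35 x 40 x 30 mm high. Origin at the centre of its underside.
- gauge_block: Bystander: loose plain steel block 25 x 50 x 25 mm high. Origin at the centre of its underside.
Things that resemble listed ones, but are neither listed nor needed, are in the scene too. Leave any blue or pink look-alike of the part that bears sleeve_center alone.

How it is judged:
By the outcome, as a careful person would: the job done as asked, in the order asked, and still so for the second after the job is handed in, with the robot touching nothing.
It also fails if it takes over 58 s, if anything falls off the work surface, if the arm or the gripper's body presses on something with over 40 N, if the wrist force passes 120 N, or if a joint passes its speed limit or range.

## Working session

There is one attempt and no reset: what is moved stays moved. The work goes in short steps, each a Python script; the robot and the scene stay as the last script left them, time stands still between calls to the robot, and variables do not carry over. Pictures are saved under pics/ and viewed, at most 10 in all, crops included, and the job is handed in when it is done.

```bash
ls; mkdir -p pics; python3 - <<'E'
from workcell import env, optics, models
import cv2, numpy as np
for c in ("scene","top"):
    p,d=optics.grab_frame(c); cv2.imwrite(f"pics/{c}0.png",p); np.save(f"pics/{c}0.npy",d)
    i=optics.camera_info(c); print(c,i)
    for n in ("feed_track","track_channel","stop_pivot","stop_tip","sleeve_center","pocket"):
        print(n,[(np.round(r["pixel"],1),round(r["score"],2)) for r in models.mark_of(c,n)[:4]])
print(env.read_state()["time"])
E
```

```text
pics
scene {'fx': 380.6432590101013, 'fy': 380.6432590101013, 'cx': 278.6049223610211, 'cy': 208.73852865208642, 'D': array([0.00719807, 0.        , 0.        , 0.        , 0.        ]), 'R': array([[ 0.47740494, -0.87846905,  0.01940742],
       [-0.40901755, -0.24172071, -0.8799294 ],
       [ 0.77768192,  0.41214466, -0.47470792]]), 't': array([-0.43327547,  0.28369432,  0.545468  ])}
feed_track [(array([289.1, 250.9]), 0.93), (array([295.5, 223.3]), 0.44)]
track_channel [(array([331.4, 241.4]), 0.72)]
stop_pivot [(array([256.7, 225.9]), 0.64)]
stop_tip [(array([279.4, 233.2]), 0.67), (array([289.1, 251.4]), 0.54)]
sleeve_center [(array([388.7, 245.1]), 0.65), (array([353.9, 235.4]), 0.6), (array([323.2, 237.7]), 0.47)]
pocket [(array([266.1, 223.4]), 0.63)]
top {'fx': 399.8355562262926, 'fy': 399.8355562262926, 'cx': 281.1785499880681, 'cy': 208.09811339597107, 'D': array([-0.07977974,  0.        ,  0.        ,  0.        ,  0.        ]), 'R': array([[ 0.02405835, -0.99937981, -0.02571378],
       [-0.98294967, -0.01895698, -0.18289498],
       [ 0.18229409,  0.0296755 , -0.98279613]]), 't': array([-0.14789577,  0.61241341,  0.81705084])}
feed_track [(array([317. , 230.8]), 0.66)]
track_channel [(array([357.4, 214.3]), 0.59)]
stop_pivot [(array([293.4, 255.2]), 0.49)]
stop_tip [(array([314.4, 245.6]), 0.44)]
sleeve_center [(array([403.7, 181.5]), 0.57), (array([354.5, 219.9]), 0.47), (array([367.2, 182.8]), 0.43)]
pocket [(array([292.1, 239. ]), 0.83)]
0.7
```

```bash
python3 - <<'E'
import cv2
a=cv2.imread("pics/scene0.png")[150:330,200:440]; b=cv2.imread("pics/top0.png")[140:320,220:460]
cv2.imwrite("pics/v1.png",cv2.resize(a,(800,600),interpolation=cv2.INTER_CUBIC))
cv2.imwrite("pics/v2.png",cv2.resize(b,(800,600),interpolation=cv2.INTER_CUBIC))
E
```

```text
(no output)
```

View pics/v1.png

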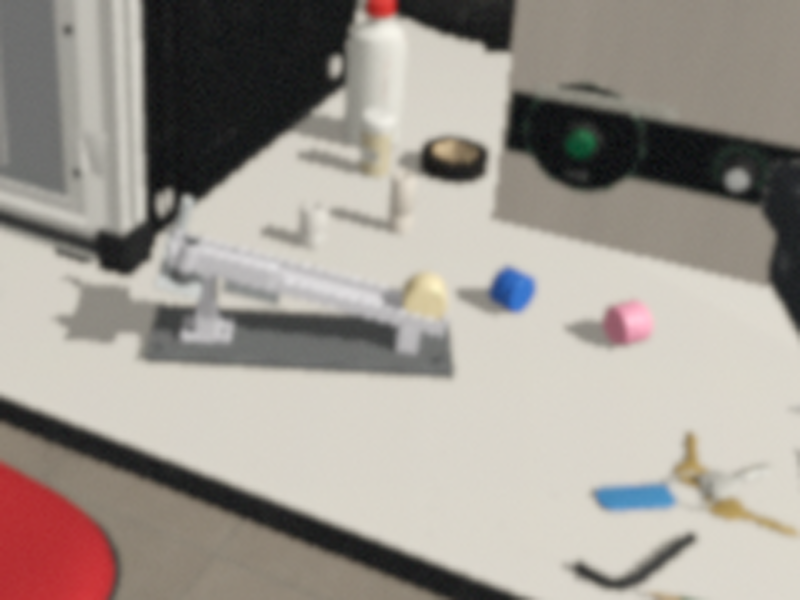

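View pics/v2.png

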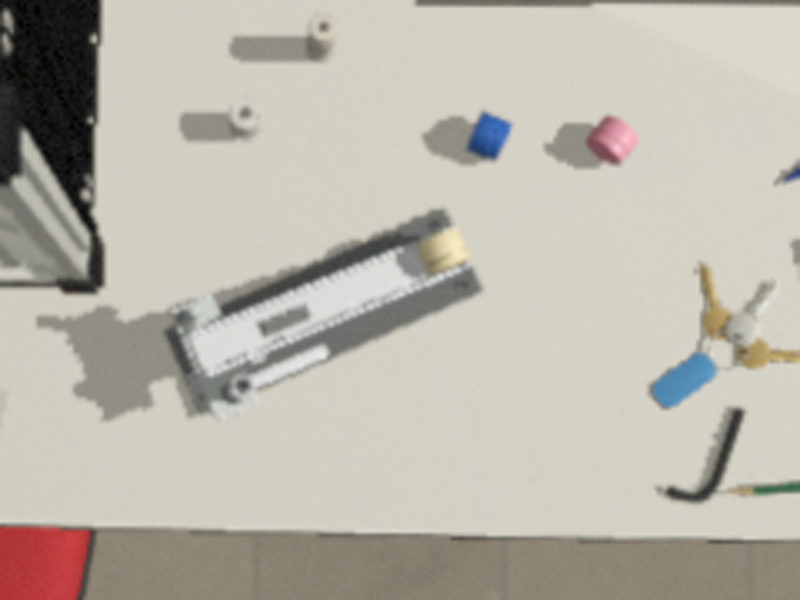

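```bash
cat > h.py <<'E'
import numpy as np, cv2
from scipy.optimize import least_squares
from workcell import env, optics, models, move_gripper
S=np.radians(14)
def chan(p):
    x,y,z,w=p; c,s=np.cos(w),np.sin(w)
    Rz=np.array([[c,-s,0],[s,c,0],[0,0,1]]); Ry=np.array([[np.cos(S),0,-np.sin(S)],[0,1,0],[np.sin(S),0,np.cos(S)]])
    return Rz@Ry, np.array([x,y,z])
def proj(c,X):
    i=optics.camera_info(c); K=np.array([[i["fx"],0,i["cx"]],[0,i["fy"],i["cy"]],[0,0,1]])
    return cv2.projectPoints(np.atleast_2d(X).astype(float),cv2.Rodrigues(i["R"])[0],i["t"],K,i["D"])[0][:,0]
def cloud(c,d,m):
    i=optics.camera_info(c); K=np.array([[i["fx"],0,i["cx"]],[0,i["fy"],i["cy"]],[0,0,1]])
    v,u=np.nonzero(m&(d>0)); n=cv2.undistortPoints(np.c_[u,v].astype(float)[:,None],K,i["D"])[:,0]
    z=d[v,u]; return (np.c_[n*z[:,None],z]-i["t"])@i["R"]
E
cat > fit.py <<'E'
from h import *
P=dict(o=(0,0,0),piv=(180,30,18),sl=(14.5,0,15),poc=(158,0,15))
obs=[("scene","o",(331.4,241.4)),("scene","piv",(256.7,225.9)),("scene","poc",(266.1,223.4)),("scene","sl",(327,238.2)),("scene","sl",(323.2,237.7)),
("top","o",(357.4,214.3)),("top","piv",(293.4,255.2)),("top","piv",(291.4,256.4)),("top","sl",(354.5,219.9)),("top","sl",(353,215)),("top","poc",(292.1,239))]
def res(p):
    R,t=chan(p); return np.concatenate([proj(c,R@(np.array(P[n])/1000)+t)[0]-o for c,n,o in obs])
r=least_squares(res,[.7,-.25,.02,1.9],loss="soft_l1"); print(np.round(r.x,4)); print(np.round(res(r.x).reshape(-1,2),1).tolist())
R,t=chan(r.x)
for c in("top","scene"):
    p=cv2.imread(f"pics/{c}0.png");d=np.load(f"pics/{c}0.npy")
    g=models.trace(c,"feed_track"); m=g[0]["region"] if g else np.zeros(d.shape,bool)
    X=cloud(c,d,m); L=(X-t)@R*1000
    fl=(abs(L[:,1])<9)&(L[:,0]>40)&(L[:,0]<105)
    print(c,len(X),"floor z in ch frame",np.round(np.percentile(L[fl,2],[10,50,90]),1), "slope",np.polyfit(L[fl,0],L[fl,2],1))
    b=X[(X[:,2]>.002)&(X[:,2]<.014)]; print("base rect",len(b),cv2.minAreaRect((b[:,:2]*1000).astype(np.float32)))
    g=models.trace(c,"sleeve_center"); 
    for k in g[:3]:
        Y=(cloud(c,d,k["region"])-t)@R*1000; print("sl",round(k["score"],2),np.round(k["bbox"]),np.round(np.median(Y,0),1),np.round(np.percentile(Y,[5,95],axis=0),1).tolist())
    g=models.trace(c,"stop_arm")
    for k in g[:2]:
        Y=(cloud(c,d,k["region"])-t)@R*1000; print("arm",round(k["score"],2),np.round(k["bbox"]),np.round(np.median(Y,0),1),np.round(np.percentile(Y,[5,95],axis=0),1).tolist())
np.save("p.npy",r.x)
E
python3 fit.py
```

```text
[ 0.6084 -0.3011  0.0273  2.0068]
[[-0.0, 3.5], [-0.2, -0.6], [1.0, -1.3], [0.5, -0.2], [4.3, 0.3], [-1.6, 0.6], [-1.8, 1.1], [0.2, -0.1], [-1.7, -4.5], [-0.2, 0.4], [2.7, 0.3]]Traceback (most recent call last):
  File "fit.py", line 12, in <module>
    X=cloud(c,d,m); L=(X-t)@R*1000
  File "h.py", line 14, in cloud
    v,u=np.nonzero(m&(d>0)); n=cv2.undistortPoints(np.c_[u,v].astype(float)[:,None],K,i["D"])[:,0]
                               ~~~~~~~~~~~~~~~~~~~^^^^^^^^^^^^^^^^^^^^^^^^^^^^^^^^^^^^^^^^^^^
cv2.error: OpenCV(4.12.0) /io/opencv/modules/calib3d/src/undistort.dispatch.cpp:347: error: (-215:Assertion failed) CV_IS_MAT(_src) && CV_IS_MAT(_dst) && (_src->rows == 1 || _src->cols == 1) && (_dst->rows == 1 || _dst->cols == 1) && _src->cols + _src->rows - 1 == _dst->rows + _dst->cols - 1 && (CV_MAT_TYPE(_src->type) == CV_32FC2 || CV_MAT_TYPE(_src->type) == CV_64FC2) && (CV_MAT_TYPE(_dst->type) == CV_32FC2 || CV_MAT_TYPE(_dst->type) == CV_64FC2) in function 'cvUndistortPointsInternal'
```

```bash
python3 - <<'E'
s=open("fit.py").read()
a=s.index('    g=models.trace(c,"feed_track")'); b=s.index("    fl=")
s=s[:a]+'''    m=np.ones(d.shape,bool); X=cloud(c,d,m); L=(X-t)@R*1000
    k=(abs(L[:,1])<45)&(L[:,0]>-40)&(L[:,0]<220)&(L[:,2]<60)&(X[:,2]>.004); X=X[k];L=L[k]
'''+s[b:]
s=s.replace('    g=models.trace(c,"sleeve_center"); \n','''    hsv=cv2.cvtColor(p,cv2.COLOR_BGR2HSV); g=models.trace(c,"sleeve_center")
''').replace('g[:3]:','g[:4]:')
open("fit.py","w").write(s)
E
python3 fit.py
```

```text
[ 0.6084 -0.3011  0.0273  2.0068]
[[-0.0, 3.5], [-0.2, -0.6], [1.0, -1.3], [0.5, -0.2], [4.3, 0.3], [-1.6, 0.6], [-1.8, 1.1], [0.2, -0.1], [-1.7, -4.5], [-0.2, 0.4], [2.7, 0.3]]
top 2651 floor z in ch frame [-3.6 -1.8 -0.3] slope [-0.02954065 -0.12802616]
base rect 1018 ((563.3322143554688, -217.37533569335938), (73.84416198730469, 210.01339721679688), 24.999847412109375)
sl 0.58 [404. 182.  18.  14.] [-130.2  -25.7   31. ] [[-141.3, -38.9, 13.1], [-121.8, -13.4, 36.6]]
sl 0.51 [354. 217.  11.  16.] [19.9  1.5 25.2] [[7.2, -9.2, 12.6], [28.0, 10.9, 29.1]]
arm 0.62 [301. 253.  26.  22.] [158.7  30.5  23.5] [[125.6, 20.6, -56.5], [185.5, 35.7, 28.7]]
arm 0.52 [318. 238.  88.  52.] [135.8   3.3  -1.7] [[28.0, -21.3, -16.4], [191.1, 33.5, 24.4]]
scene 2679 floor z in ch frame [-44.  -33.4  -0.1] slope [ -0.13109834 -14.81732247]
base rect 1339 ((565.9180297851562, -215.11083984375), (68.9710693359375, 211.56080627441406), 24.689197540283203)
sl 0.73 [387. 249.  14.  11.] [-129.4  -16.3   24.8] [[-142.8, -27.2, 9.5], [-120.2, -9.2, 35.4]]
sl 0.61 [330. 241.  11.  17.] [16.3 11.6 21.6] [[4.1, -3.8, 8.9], [28.1, 14.2, 28.7]]
sl 0.54 [355. 237.  18.  15.] [-57.2 -54.6   5.8] [[-74.1, -63.5, -9.4], [-45.1, -45.5, 17.1]]
arm 0.68 [266. 230.  27.  18.] [156.4  35.   19.7] [[126.1, 30.5, 11.0], [184.2, 38.6, 26.6]]
arm 0.27 [289. 230.  88.  38.] [121.3  15.2   2.8] [[23.0, -19.8, -14.3], [190.9, 38.2, 24.7]]
```

```bash
cat >> h.py <<'E'
p0=np.load("p.npy"); p0[2]=.0265; R0,t0=chan(p0)
def W(x,y,z): return R0@(np.array([x,y,z])/1000)+t0
TR=[np.c_[s*-R0[:,0],s*R0[:,1],-R0[:,2]] for s in(1,-1)]
def inch(c,n=None):
    d=np.load(f"pics/{c}0.npy"); return (cloud(c,d,np.ones(d.shape,bool))-t0)@R0*1000
E
python3 - <<'E'
from h import *
for c in("scene","top"):
    L=inch(c)
    for nm,lo,hi in(("piv",(165,15,-20),(200,45,120)),("post",(165,-45,-20),(200,-15,120)),("sleeve",(2,-8,0),(30,8,60)),
       ("lip",(-8,-10,-10),(0,10,20)),("bar",(128,28,10),(165,33,40)),("body",(100,-130,60),(240,120,200))):
        k=np.all((L>lo)&(L<hi),1); q=L[k]
        print(c,nm,k.sum(),np.round(np.percentile(q,[2,50,98],axis=0)).tolist() if k.sum() else"")
q=None
for T in TR:
    q0=env.solve_ik(W(130,60,60),T); print(np.round(q0,0) if q0 is not None else None)
    for p in((125,60,14),(167,-2,14),(-20,0,60),(-20,0,12.5),(135,0,12)):
        q=env.solve_ik(W(*p),T); print(p,np.round(q) if q is not None else None)
E
```

```text
scene piv 211 [[166.0, 16.0, -6.0], [180.0, 36.0, 7.0], [196.0, 43.0, 29.0]]
scene post 41 [[184.0, -33.0, -4.0], [190.0, -21.0, 13.0], [197.0, -17.0, 27.0]]
scene sleeve 43 [[4.0, -8.0, 17.0], [20.0, -1.0, 27.0], [30.0, 6.0, 30.0]]
scene lip 0 
scene bar 26 [[129.0, 28.0, 15.0], [143.0, 31.0, 25.0], [164.0, 33.0, 26.0]]
scene body 9 [[236.0, -116.0, 60.0], [238.0, -114.0, 65.0], [240.0, -112.0, 74.0]]
top piv 203 [[166.0, 15.0, -7.0], [183.0, 30.0, -4.0], [195.0, 42.0, 30.0]]
top post 115 [[166.0, -33.0, -7.0], [185.0, -23.0, -4.0], [195.0, -16.0, 27.0]]
top sleeve 96 [[6.0, -7.0, 0.0], [21.0, -0.0, 26.0], [28.0, 7.0, 30.0]]
top lip 0 
top bar 43 [[128.0, 28.0, 22.0], [147.0, 31.0, 25.0], [164.0, 33.0, 28.0]]
top body 7 [[235.0, -116.0, 60.0], [237.0, -114.0, 63.0], [240.0, -109.0, 80.0]]
[-31.  16. 106.   8.  70. 120.]
(125, 60, 14) [-31.  18. 108.   9.  65. 120.]
(167, -2, 14) [-24.  18. 107.  10.  66. 126.]
(-20, 0, 60) [-34.  33.  86.   8.  73. 119.]
(-20, 0, 12.5) [-33.  34.  89.   8.  69. 118.]
(135, 0, 12) [-26.  21. 105.  10.  66. 124.]
[-31.  16. 106.   8.  70. -60.]
(125, 60, 14) [-31.  18. 108.   9.  65. -60.]
(167, -2, 14) [-24.  18. 107.  10.  66. -54.]
(-20, 0, 60) [-34.  33.  86.   8.  73. -61.]
(-20, 0, 12.5) [-33.  34.  89.   8.  69. -62.]
(135, 0, 12) [-26.  21. 105.  10.  66. -56.]
```

```bash
cat > swing.py <<'E'
from h import *
T=TR[1]; move_gripper(0.0)
env.reach(W(135,66,90),T); env.movel(W(135,66,15),rate=.1,max_force=8)
f0=env.read_state()["contact_force"]
def ctr(th,r):
    c,s=np.cos(th),np.sin(th); n=np.array([c,-s]); k=np.array([180,30])+r*np.array([-s,-c])-4*n
    return k-np.array([9,-17.5])
for th in np.linspace(1.5,0.06,9):
    r=38+ (1.5-th)/1.44*10
    x,y=ctr(th,r); h=env.movel(W(x,y,15),rate=.06,max_force=12)
    print(round(th,2),np.round([x,y]),h,np.round((env.read_state()["contact_force"]-f0)@R0,1))
    if h: break
else:
    x,y=ctr(0,48); h=env.movel(W(x+7,y,15),rate=.03,max_force=8)
    s=env.read_state(); print(h,np.round((s["ee_pos"]-t0)@R0*1000,1),x,np.round((s["contact_force"]-f0)@R0,1))
print(env.read_state()["time"])
E
python3 swing.py
```

```text
1.5 [133.  49.] False [ 0.7  0.2 -0.2]
1.32 [132.  42.] False [ 0.8  1.1 -1.4]
1.14 [133.  34.] False [ 1.2  0.1 -0.4]
0.96 [135.  27.] False [ 2.  -1.  -1.8]
0.78 [138.  20.] False [ 0.6  0.2 -1.2]
0.6 [143.  13.] False [ 1.4  0.8 -0.6]
0.42 [149.   8.] False [ 0.6  0.4 -1. ]
0.24 [156.   3.] False [ 0.7  0.5 -0.6]
0.06 [164.  -0.] False [ 1.1  0.4 -0.8]
True [166.3  -0.4  15. ] 167.0 [-1.7  0.   0.3]
7.7167
```

```bash
python3 - <<'E'
from h import *
env.movel(W(155,0,15),rate=.06); env.movel(W(150,0,80),rate=.12); env.movel(W(-24,0,90),rate=.2)
for c in("top","scene"):
    p,d=optics.grab_frame(c); np.save(f"pics/{c}1.npy",d)
    for r in models.mark_of(c,"stop_tip")[:2]: print(c,np.round(r["pixel"],1),round(r["score"],2),"expected shut",proj(c,W(180,-26,18))[0].round(1))
    cv2.imwrite(f"pics/{c}1.png",cv2.resize(p[200:290,240:360] if c=="top" else p[190:280,230:350],(800,600),interpolation=cv2.INTER_CUBIC))
    L=(cloud(c,d,np.ones(d.shape,bool))-t0)@R0*1000
    k=np.all((L>(140,-24,20))&(L<(195,20,32)),1); q=L[k]; print(len(q),np.polyfit(q[:,1],q[:,0],1) if len(q)>5 else q)
print(env.read_state()["time"])
E
```

```text
top [282.5 228.6] 0.63 expected shut [280.7 231.5]
top [292.4 178.3] 0.56 expected shut [280.7 231.5]
98 [-6.08988519e-02  1.80454614e+02]
scene [162.  232.3] 0.58 expected shut [259.2 213.2]
scene [255.4 213.9] 0.43 expected shut [259.2 213.2]
42 [-1.56077828e-01  1.82414869e+02]
9.9833
```

View pics/top1.png

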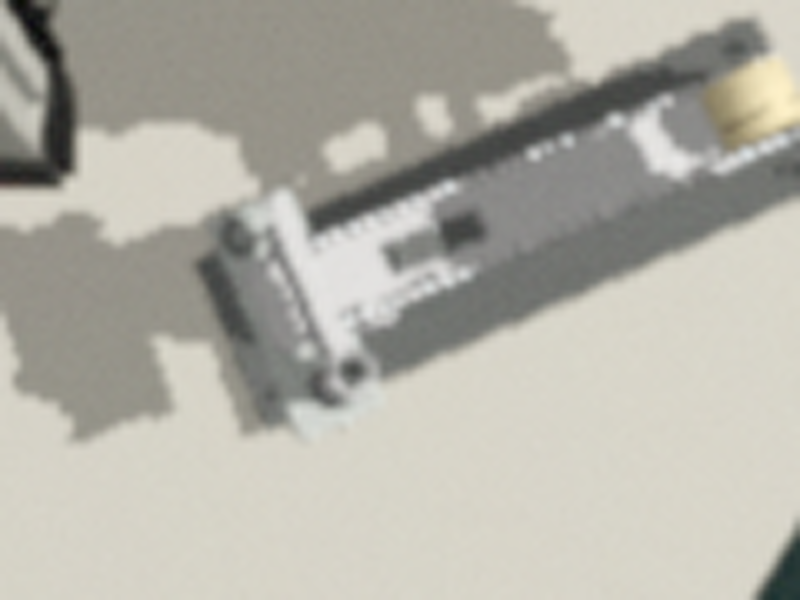

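```bash
python3 - <<'E'
from h import *
for c in("scene","top"):
  for n in "01":
    d=np.load(f"pics/{c}{n}.npy"); L=(cloud(c,d,np.ones(d.shape,bool))-t0)@R0*1000
    k=np.all((L>(165,-45,5))&(L<(205,-12,60)),1); q=L[k]; print(c,n); print(np.round(q[q[:,2].argsort()[::-1]][:28]).astype(int).tolist())
E
```

```text
scene 0
[[190, -25, 27], [189, -20, 27], [192, -24, 27], [187, -23, 26], [191, -21, 26], [189, -20, 25], [186, -21, 25], [193, -22, 22], [190, -21, 21], [188, -22, 21], [186, -24, 21], [193, -21, 20], [190, -18, 20], [187, -20, 20], [191, -19, 16], [189, -21, 16], [192, -24, 16], [187, -23, 15], [188, -19, 15], [186, -22, 14], [191, -20, 13], [193, -21, 12], [190, -18, 12], [188, -19, 12], [192, -16, 10], [189, -18, 9], [186, -25, 9], [187, -20, 9]]
scene 1
[[182, -16, 27], [192, -20, 27], [192, -25, 26], [190, -27, 26], [187, -23, 26], [189, -23, 26], [183, -27, 26], [189, -19, 26], [185, -26, 26], [180, -28, 25], [186, -20, 25], [179, -20, 25], [180, -24, 25], [184, -22, 25], [182, -24, 25], [191, -20, 25], [184, -19, 24], [185, -15, 24], [193, -21, 23], [186, -22, 22], [188, -21, 22], [190, -21, 21], [192, -22, 20], [187, -21, 19], [190, -21, 19], [192, -20, 19], [187, -19, 18], [189, -21, 16]]
top 0
[[189, -24, 28], [190, -22, 27], [188, -21, 27], [186, -25, 26], [187, -23, 26], [184, -25, 25], [185, -27, 25], [187, -28, 25], [184, -23, 25], [189, -27, 24], [187, -26, 24], [190, -25, 24], [191, -23, 23], [191, -26, 21], [190, -22, 18], [188, -21, 18], [191, -25, 17], [191, -24, 13], [191, -22, 11], [184, -12, 9], [192, -25, 9], [189, -21, 8], [190, -13, 8], [176, -12, 8], [175, -14, 7], [166, -13, 7], [188, -12, 6], [185, -13, 6]]
top 1
[[179, -27, 28], [183, -23, 28], [188, -26, 27], [177, -26, 27], [190, -27, 27], [185, -27, 27], [177, -15, 27], [191, -25, 27], [186, -25, 26], [182, -28, 26], [182, -15, 26], [177, -24, 26], [185, -23, 26], [190, -22, 26], [178, -18, 26], [177, -20, 26], [187, -22, 25], [179, -14, 25], [184, -25, 25], [180, -17, 25], [182, -13, 25], [187, -23, 25], [182, -17, 25], [180, -23, 25], [188, -24, 25], [187, -28, 25], [180, -28, 25], [183, -15, 25]]
```

View pics/scene1.png

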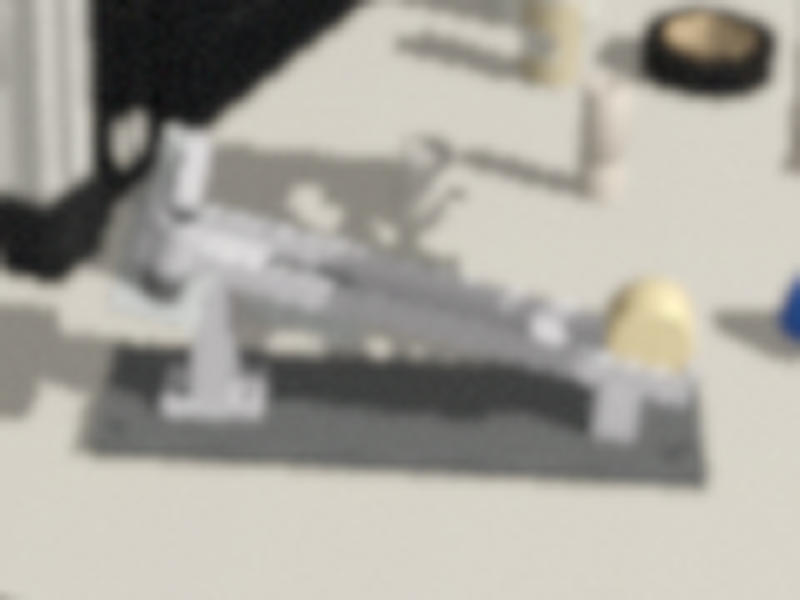

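```bash
python3 - <<'E'
from h import *
def st(): s=env.read_state(); return np.round((s["ee_pos"]-t0)@R0*1000,1),np.round(s["contact_force"]@R0,1),round(s["time"],1)
print(env.movel(W(-26,0,12.5),rate=.08,max_force=6),st())
for p,r,f in(((5,0,12.5),.04,10),((30,0,10.5),.05,10),((85,0,10.5),.05,10),((120,0,10.5),.04,12),((141,0,10.5),.025,6)):
    h=env.movel(W(*p),rate=r,max_force=f); print(h,*st())
    if h: break
p,d=optics.grab_frame("top"); cv2.imwrite("pics/t2.png",p)
p,d=optics.grab_frame("scene"); cv2.imwrite("pics/s2.png",cv2.resize(p[190:280,230:350],(800,600),interpolation=cv2.INTER_CUBIC))
E
```

```text
False (array([-26.4,  -0.4,  13.4]), array([ 0.4,  0.3, -0.6]), 11.1)
False [ 5.   0.  12.4] [-0.  -0.4 -0.7] 12.0
False [30.3 -0.1 10.6] [-0.3  0.1  0.4] 12.7
False [84.9  0.1 10.4] [ 0.5 -0.7  0.1] 13.9
False [119.9  -0.   10.5] [-0.8 -0.3  0.4] 14.9
True [ 1.364e+02 -1.000e-01  1.060e+01] [-2.2 -0.7  1.3] 15.6
```

View pics/s2.png

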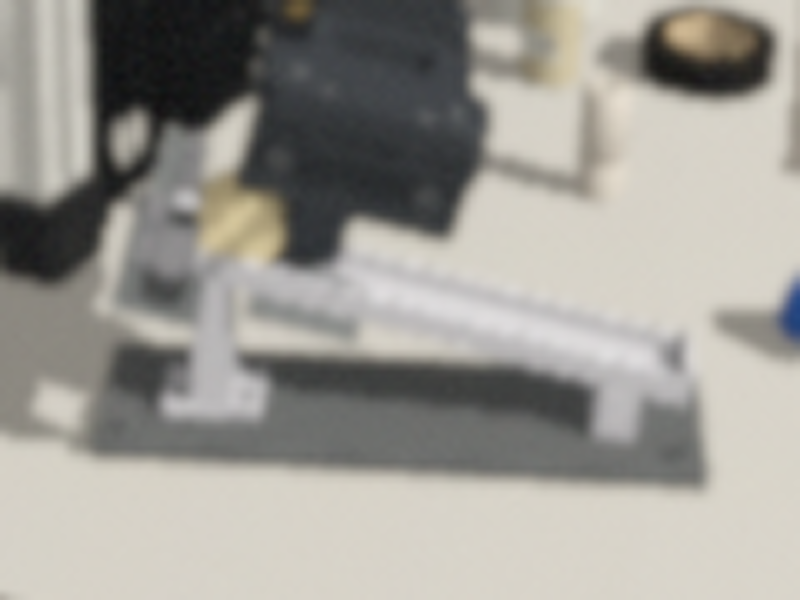

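The sleeve is against the stop arm at about crop pixel (243,222), and the stop position matches the predicted 136.3 mm. I'll draw back slowly and check that the catch holds.

```bash
python3 - <<'E'
from h import *
env.wait(.3); env.movel(W(126,0,10.5),rate=.02); env.movel(W(110,0,14),rate=.04); env.movel(W(105,0,80),rate=.12); env.movel(W(-40,0,140),rate=.2); env.wait(.3)
o=[]
for c in("top","scene"):
    p,d=optics.grab_frame(c); o.append(cv2.resize(p[200:290,240:330] if c=="top" else p[190:280,230:320],(400,400),interpolation=cv2.INTER_CUBIC))
    print(c,"pocket",proj(c,W(158,0,15))[0].round(1),[(np.round(r["pixel"],1),round(r["score"],2)) for r in models.mark_of(c,"sleeve_center")])
    L=(cloud(c,d,np.ones(d.shape,bool))-t0)@R0*1000
    k=np.all((L>(130,-9,27.5))&(L<(175,9,34)),1); print(k.sum(),np.round(np.median(L[k],0),1))
cv2.imwrite("pics/f.png",np.hstack(o)); print(env.read_state()["time"])
E
```

```text
top pocket [294.8 239.3] [(array([298.9, 241.4]), 0.7), (array([368.9, 180.3]), 0.55)]
47 [156.5  -0.4  28.7]
scene pocket [267.1 222.4] [(array([352.6, 234.2]), 0.59), (array([386.8, 250.3]), 0.55), (array([268.5, 221.6]), 0.42)]
25 [157.6   0.6  29.1]
19.4167
```

View pics/f.png

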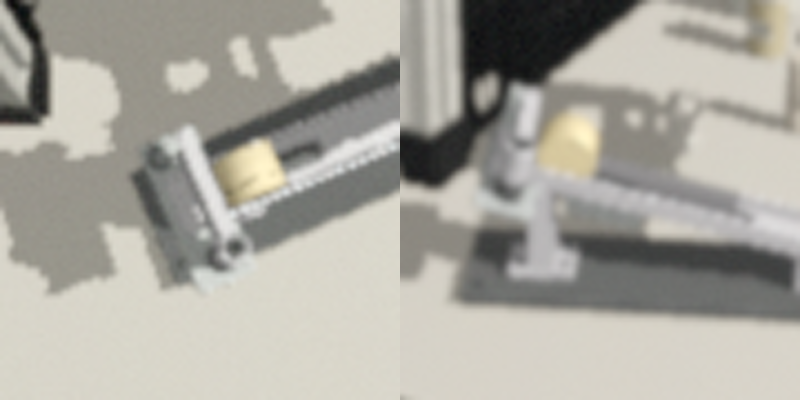

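The sleeve rests in the pocket, at crop pixels (250,170) in the top view and (570,143) in the scene view. The catch is holding it, the stop arm is shut and the robot is clear.

```bash
python3 -c "
from workcell import workorder
print(workorder.hand_in())"
```

```text
the job is handed in; nothing more can be done
None
```

The job is handed in at about 19 s of the 58 s allowed: the stop arm is shut on its post, and the sleeve stayed in the pocket, held by the catch, when I drew the fingers away.

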